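# Clamp the basalt with the T-key

## Robot

A 7-joint arm with a two-finger parallel gripper is mounted at the origin on a cart in front of the work surface, level with it; the furniture and walls round the work are solid. World frame = base frame: x ahead of the robot, y to its left, z up, the work surface at z = 0. Lengths are in m, angles in rad, forces in N, time in s.
With the tool pointing down it reaches from about 0.35 to 0.9 m from the base axis. Payload 8.1 kg.
Tool frame: the origin (TCP) lies midway between the tips of the shut fingers; the grasp point (between the pads) lies 19 mm behind it; z points along the fingers, y is the line along which they close (so a half turn about z gives the same grasp; the last joint's range is limited). The gripper opens to 92 mm and grips with 3 to 60 N. Pads are 19 mm wide; open, the fingers measure 130 mm over their backs; the gripper's body (75 mm by 190 mm) begins 47 mm behind the grasp point.
Start: joints at [-1.236, 0.434, 0.025, 1.573, -0.012, 1.134, -0.075], TCP at [0.265, 0.566, 0.227] pointing down, gripper open.
Joint ranges: [-2.62, 2.62], [-0.44, 2.09], [-1.27, 1.32], [0.08, 2.57], [-1.32, 4.46], [0.12, 2], [-2.74, 2.74]. Speed limits (rad/s): [2.22, 2.22, 3.01, 3.01, 3.14, 3.14, 3.14].

## Interface

Orientations are given as a rotation vector (axis times angle).
In Python, from cell import arm gives the robot as it stands.
- The arm moves only by the tool carry_out, never from a script. Its arguments are lists of equal length, an entry for each row: "claw": the finger opening in cm, from 0 to 9.18; "delta_pos": the shift along the tool's x, y, z in cm, a list of three; "angular": the turn, a rotation vector about the tool's x, y, z in rad, a list of three. In form: {"claw": [claw, ...], "delta_pos": [[dx, dy, dz], ...], "angular": [[ax, ay, az], ...]}. A call has 1 to 20 rows; each row shifts and turns the commanded pose from where the row before left it, along the tool's axes as they then stand; what a row does not reach is not made up. A row lasts 1/10 s, in which the tool goes at most 50 mm and 8.59 degrees, less where a joint would pass 70% of its speed; a pose out of reach is approached as far as the arm can. A call with a gripper value outside its range is refused whole. The fingers move at their own pace and stop on an object; "force" is the grip in N (left out, the last holds). Time passes only in rows, so rows that do not move let the fingers close. It gives the time, the measured TCP pose, the force, the opening and the grip force at its end, in the units of the state.
- arm.observe(): the state, without advancing time (a new reading comes with each control period).
- arm.get_image(name): name is "scene" or "top" or "wrist"; returns a dict with "frame" (400x640x3 uint8, red, green, blue), "mtx" (3x3 intrinsics, pixels), "T" (4x4, takes a point from camera to world coordinates). Camera axes: x right, y down, z forward; pixel columns grow to the right and rows downward; lengths in m; the calibration is good to about 2 mm. A picture is of the moment at which its call begins. There is no depth.
- arm.sign_off(): hands the job in; it is judged then, once.
Trained networks look in a picture, given as the dict that the camera call returned (one of the last four; its "shot" number tells which), for a name from the list of things; names that differ only in an ending like _2 or _b are one class to them, and where a whole thing is asked for, a point or a joint stands for the part that bears it (a point fixed in the world has none). Each returns a list of dicts, best first, with "conf" (0 to 1); they miss things now and then, are a little off and sometimes report something else, mostly with a low value. They report only what shows in the picture. A call takes as long as a camera call. They do not tell look-alikes from the thing itself.
- arm.look_for(label, picture): "centre" ([column, row] as shares, 0 to 1, of the picture: columns of its width, rows of its height, amid what is visible of it).
- arm.trace(label, picture): "region" (400x640 bool, what is visible of it) and "centre" ([column, row] as shares, 0 to 1, of the picture: columns of its width, rows of its height, amid what is visible of it).
- arm.place_of(label, picture): "centre" ([column, row] as shares, 0 to 1, of the picture: columns of its width, rows of its height: a listed point, or the origin of a listed thing).
The state is a dict: "clock": time; "joints": joint angles; "dq": joint speeds; "joint_efforts": joint torques, N m; "position": TCP position; "ee_rot": TCP orientation; "force": force on the tool from outside, world axes, zero at the start; "ft_torque": the same for the moment, N m; "width": opening from 0.0 (shut) to 1.0 (fully open); "gripper_force": force on a finger pad.
Only numpy, scipy, OpenCV 4.12 (cv2) and the standard library are available. Lean on these libraries where they do the work, as an engineer would, in place of code of your own. Each camera call takes 0.05 s, during which the arm holds its last target. There are 200 camera calls.

## Task

Get the basalt lump ready for the scratch test: take the red T-key out of its wooden stand, feel its flatted tang gently into the brass-mouthed drive of the blue rock clamp until it is fully home, and turn it clockwise until the jaw grips the rock firmly. Leave the key standing in the drive, do not force it or touch the rock, and leave the other things where they are.

Things in the scene. Friction and masses are not known exactly. Their poses are not given: they have to be found in the camera images.
- clamp: blue rock clamp fixed to the bench, base 116 x 209 mm (x by y), 16 mm thick. Origin: middle of the base underside, z up, +y from the drive housing towards the steel vee stop. The housing (96 x 80 mm, top at z 60 mm) is centred at y -59 mm; the rock lies in the vee at y +42 mm, on the base
- clamp_bush (a point): centre of the drive's mouth on top of the brass plate (52 mm square), 76 mm above the bench; axes as clamp. Countersunk from 34 to 27 mm dia over 3.5 mm, then a 26.6 mm bore; 16 mm down a flat steel face with a through slot 26.5 x 12.2 mm. Its angle is not measured: the slot's long side starts anywhere within 0.7 rad either way of the clamp's x axis
- clamp_jaw (a joint): moving jaw's travel to the vee, m: 0 open, 0.0115 at the end stop. The slot turns idly (0.15 N m) through its first part; once 0.75 rad clockwise (from above) of the clamp's x axis a dog takes up and the jaw advances 12.5 mm per rad, to the hard stop at 1.67 rad. Turning then takes about 0.3 N m, 0.55 once the pad has met the rock (at 4 to 8 mm travel); all stays where left
- clamp_pad: rubber-faced pad, 50 x 30 mm, sprung on the moving jaw (5 N at first touch, 2.5 N more per mm of jaw travel, 7 mm of spring travel); origin on the clamp's middle line, not on the pad
- t_key: T-key, 95 mm long, about 0.16 kg, upright in its stand. Origin: middle of the tang's tip end, z up the key, x along the handle. Flatted tang 24 mm (x) by 10 mm (y) over the lowest 33 mm, then a round shoulder 44 mm dia, 7 mm thick (its underside at z 33 mm rests on the brass plate when fully home), then a 13 mm stem
- key_grip (a point): middle of the T-key's red flat-sided handle, 90 mm long (key x), 14 mm thick (key y), 20 mm high, 85 mm above the tang's tip
- key_stand: beech block fixed to the bench, 80 x 62 x 50 mm, with a 30 mm round hole in which the T-key stands on its shoulder; the key may be turned any way in it. Origin: middle of the underside
- basalt_lump: dark basalt lump, 56 x 54 x 41 mm, lying between the jaws on the clamp's base; origin middle of the underside
- acid_dropper: bystander: small white dropper bottle with red cap, 32 mm dia, 98 mm high; origin at its underside
- streak_plate: bystander: black streak plate, 60 x 60 x 8 mm; origin at its underside
- loupe: bystander: folded hand lens, 42 x 38 x 14 mm; origin at its underside
- jasper_pebble: bystander: red jasper pebble, 34 x 30 x 22 mm; origin at its underside
Mind the look-alikes: they are no part of the job. Leave any orange look-alike of the t_key alone.

How it is judged:
On the way, in this order (a step that is already met when the one before it is completed fails the run):
1. the key is lifted clear of its stand (height (world z) of t_key above 0.055 m), for 0.1 s.
2. the key is seated fully home in the drive before the jaw is closed (z of t_key in the frame of clamp_bush below -0.03 m and horizontal distance between t_key and clamp_bush below 0.004 m and angle between t_key's own z axis and vertical below 0.08 rad and value of joint clamp_jaw below 0.002 m), for 0.1 s.
At the end, for the whole second after the job is handed in: The T-key stands in the drive fully home (tip 30 mm or more below the brass plate's top, within 4 mm of its centre, tilt under 0.08 rad), the pad presses the rock with more than 8 N, the rock sits level (within 0.15 rad), and key and rock are at rest (z of t_key in the frame of clamp_bush below -0.03 m and horizontal distance between t_key and clamp_bush below 0.004 m and angle between t_key's own z axis and vertical below 0.08 rad and contact force between clamp_pad and basalt_lump above 8 N and angle between basalt_lump's own z axis and vertical below 0.15 rad and linear speed of each of t_key, basalt_lump below 0.01 m/s); the robot touches nothing.
It fails at once if the key is forced: more than 45 N between key and clamp before it is home (contact force between t_key and clamp above 45 N and z of t_key in the frame of clamp_bush above -0.031 m).
It fails at once if the robot handles or knocks the basalt lump (contact force between the arm and basalt_lump above 1 N).
It fails at once if the dropper bottle, streak plate, hand lens or jasper pebble is moved more than 20 mm (distance of any of acid_dropper, streak_plate, loupe, jasper_pebble from where it was at the start of the episode above 0.02 m).
It also fails if it takes over 72 s, if anything falls off the work surface, if the arm or the gripper's body presses on something with over 40 N, if the wrist force passes 120 N, or if a joint passes its speed limit or range.

## Working session

There is one attempt and no reset: what is moved stays moved. The work goes in short steps, Python scripts to look and compute and a tool call to move; the robot and the scene stay as the last step left them, time stands still between calls to the robot, and variables do not carry over. Pictures are saved under pics/ and viewed, at most 10 in all, crops included, and the job is handed in when it is done.

Besides the shell and the picture viewer there is one more tool, called after "Emit:" by a JSON object that holds its "fn" and its "kwargs", one argument or row to a line. carry_out: Moves the arm, as the interface text tells. Its arguments: {"type":"object","properties":{"claw":{"type":"array","items":{"type":"number"}},"delta_pos":{"type":"array","items":{"type":"array","items":{"type":"number"}}},"angular":{"type":"array","items":{"type":"array","items":{"type":"number"}}},"force":{"type":"number"}},"required":["claw","delta_pos","angular"]}

```bash
mkdir -p pics; cat > h.py <<'E'
import numpy as np, cv2
from cell import arm
from scipy.spatial.transform import Rotation as R
def ray(p,c):
    d=np.linalg.inv(p['mtx'])@np.array([c[0],c[1],1.]); T=p['T']; return T[:3,3],T[:3,:3]@d
def at_z(p,c,z):
    o,d=ray(p,c); return o+d*(z-o[2])/d[2]
def proj(p,X):
    T=np.linalg.inv(p['T']); q=p['mtx']@(T[:3,:3]@np.asarray(X)+T[:3,3]); return q[:2]/q[2]
def tri(obs):
    A=np.zeros((3,3));b=np.zeros(3)
    for p,c in obs:
        o,d=ray(p,c); d=d/np.linalg.norm(d); M=np.eye(3)-np.outer(d,d); A+=M;b+=M@o
    return np.linalg.solve(A,b)
def save(p,n,box=None,s=1):
    f=p['frame'][...,::-1]
    if box: f=f[box[1]:box[3],box[0]:box[2]]
    cv2.imwrite('pics/'+n,cv2.resize(f,None,fx=s,fy=s,interpolation=cv2.INTER_CUBIC))
S=np.array([640,400])
E
python3 - <<'E'
from h import *
s=arm.observe(); print(s)
P={n:arm.get_image(n) for n in('scene','top')}
for n,p in P.items(): 
    save(p,n+'0.png'); print(n,p['T'][:3,3].round(3))
    for l in('clamp','clamp_bush','key_grip','t_key','key_stand','basalt_lump','acid_dropper'):
        for r in arm.place_of(l,p): print(n,l,(np.array(r['centre'])*S).round(1),round(r['conf'],2))
E
```

```text
{'clock': 0.0, 'joints': array([-1.2355921 ,  0.43517578,  0.02495755,  1.5740538 , -0.01160892,
        1.13397961, -0.07508013]), 'dq': array([ 0.00115566, -0.00081348, -0.00036543, -0.00043619,  0.00022371,
        0.0007235 ,  0.000486  ]), 'joint_efforts': array([-4.82262894e-04, -6.67845440e+01,  9.84573998e-01, -3.14452994e+01,
       -6.06273604e-02,  4.29939525e-02,  1.45718582e-04]), 'position': array([0.26480472, 0.56559936, 0.22599085]), 'ee_rot': array([-6.82238314e-01, -3.06641154e+00,  2.28946128e-03]), 'force': array([ 0.66363364,  0.15816261, -0.03713352]), 'ft_torque': array([-0.00862917, -0.03118003, -0.03680299]), 'gripper_force': 0.0, 'width': 1.0004109363562872}
scene [ 0.072 -0.51   0.818]
scene clamp [332.  248.8] 0.94
scene clamp [354.7 203.6] 0.56
scene clamp_bush [347.6 246.5] 0.9
scene key_grip [277.7 143.7] 0.63
scene key_grip [248.6 169.8] 0.59
scene t_key [254.  195.2] 0.63
scene t_key [279.  167.3] 0.63
scene key_stand [255.3 195.1] 0.8
scene key_stand [349.6 206.1] 0.24
scene basalt_lump [322.4 236.9] 0.65
scene acid_dropper [368.2 218.1] 0.52
top [0.387 0.026 1.122]
top clamp [354.2 212.3] 0.84
top clamp [432.1 258.5] 0.53
top clamp [244.3 229.6] 0.39
top clamp_bush [375.2 207.1] 0.64
top clamp_bush [356.9 212.9] 0.23
top key_grip [244.3 224. ] 0.78
top key_grip [299.5 255.6] 0.73
top key_grip [221.1 180.8] 0.54
top t_key [249.7 232.5] 0.81
top t_key [229.4 188.6] 0.58
top key_stand [251.4 228.7] 0.95
top basalt_lump [336.7 214.2] 0.6
top acid_dropper [347.5 157.8] 0.5
```

View pics/top0.png

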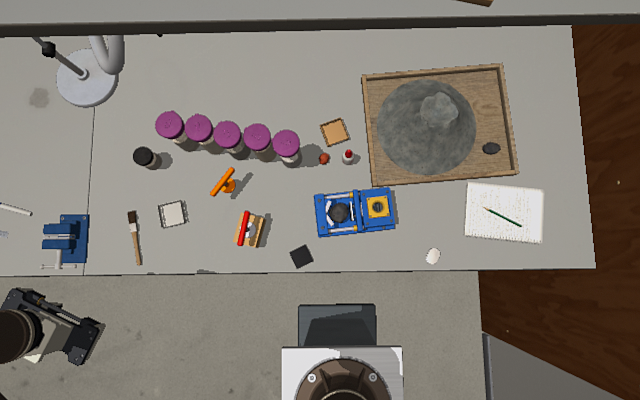

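View pics/scene0.png

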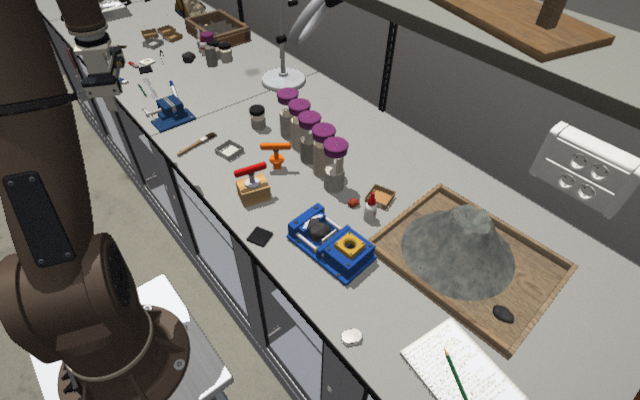

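Candidates: a red T-key in the beech block at top (246,228) / scene (252,170), and an orange T at top (223,182) / scene (276,150). The red one fits, since its handle is red and it stands in the wooden block. I'll confirm that in a crop and measure.

```bash
cat > m.py <<'E'
from h import *
P={n:arm.get_image(n) for n in('scene','top')}
save(P['top'],'crop1.png',(200,150,410,260),3.5)
def red(p,box):
    f=p['frame'].astype(int); m=(f[...,0]>120)&(f[...,1]<60)&(f[...,2]<60)
    k=np.zeros_like(m); k[box[1]:box[3],box[0]:box[2]]=1; m&=k
    ys,xs=np.nonzero(m); return np.c_[xs,ys].astype(np.float32)
q=red(P['top'],(232,205,272,252)); print(len(q))
r=cv2.minAreaRect(q); print('rect',r); 
bx=cv2.boxPoints(r); print(np.array([at_z(P['top'],c,.102+.0)for c in bx]).round(4).tolist())
q2=red(P['scene'],(225,155,275,185)); r2=cv2.minAreaRect(q2);print('scene',r2)
print('tri handle',tri([(P['top'],r[0]),(P['scene'],r2[0])]).round(4))
for l in('clamp_bush','key_grip','clamp','key_stand'):
    c={n:[np.array(x['centre'])*S for x in arm.place_of(l,P[n])] for n in P}
    for a in c['top'][:2]:
        for b in c['scene'][:2]:
            X=tri([(P['top'],a),(P['scene'],b)]); e=np.linalg.norm(proj(P['top'],X)-a)
            print(l,a.round(1),b.round(1),X.round(4),'err',e.round(2))
# clamp blue mask rectangle
f=P['top']['frame'].astype(int); m=(f[...,2]>100)&(f[...,0]<70); m[:,:300]=0;m[:, 410:]=0
ys,xs=np.nonzero(m); r=cv2.minAreaRect(np.c_[xs,ys].astype(np.float32)); print('clamp',r)
m=(f[...,0]>150)&(f[...,1]>110)&(f[...,2]<90); m[:,:360]=0;m[:,395:]=0;m[:185]=0;m[230:]=0
ys,xs=np.nonzero(m); r=cv2.minAreaRect(np.c_[xs,ys].astype(np.float32)); print('brass',r,at_z(P['top'],r[0],.076).round(4))
E
python3 m.py
```

```text
162
rect ((242.82864379882812, 228.07582092285156), (4.647096633911133, 35.153038024902344), 12.994616508483887)
[[0.4212, 0.2583, 0.102], [0.5068, 0.2397, 0.102], [0.5039, 0.2283, 0.102], [0.4185, 0.247, 0.102]]
scene ((249.80734252929688, 167.8577880859375), (2.873478889465332, 31.320919036865234), 73.3007583618164)
tri handle [0.4623 0.2427 0.1049]
clamp_bush [378.2 207. ] [349.4 242.9] [ 0.5135 -0.0996  0.0772] err 0.03
key_grip [241.2 230.2] [250.8 171.1] [0.4617 0.2477 0.0901] err 1.78
key_grip [241.2 230.2] [275.8 147.2] [0.4817 0.2063 0.1882] err 16.68
key_grip [222.9 180.7] [250.8 171.1] [ 0.567   0.3455 -0.0209] err 15.48
key_grip [222.9 180.7] [275.8 147.2] [0.588  0.3026 0.0777] err 0.22
clamp [353.7 213.6] [326.7 249.3] [ 0.5024 -0.039   0.0023] err 1.2
key_stand [251.4 230.4] [253.  197.2] [ 0.4619  0.2434 -0.0057] err 0.69
clamp ((354.1015319824219, 211.3883819580078), (42.75028991699219, 77.3252182006836), 83.48019409179688)
brass ((377.5693054199219, 206.55386352539062), (19.597488403320312, 20.093624114990234), 82.87498474121094) [ 0.5147 -0.0982  0.076 ]
```

View pics/crop1.png

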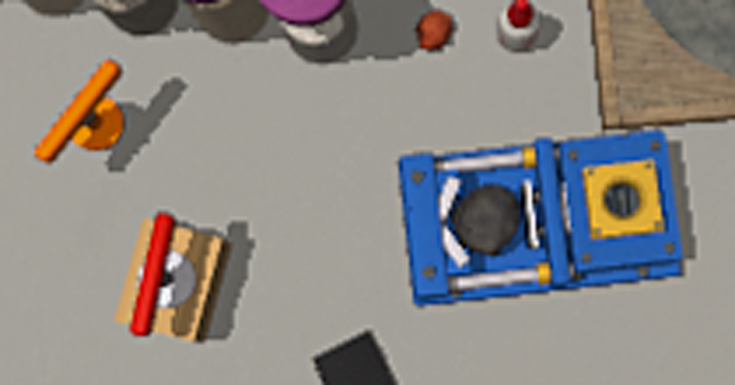

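The crop shows the red key in the beech stand at crop (155,280); the orange look-alike at (80,110) has no stand. I'll move above the red key.

```bash
cat >> h.py <<'E'
def plan(pos,yawy):
    """translation (cm, in the tool frame after turning) and rotation vector (tool frame) to reach pos, tool down, tool y at world yaw yawy (mod pi)"""
    s=arm.observe(); R0=R.from_rotvec(s['ee_rot']).as_matrix()
    best=None
    for k in(0,np.pi):
        y=np.array([np.cos(yawy+k),np.sin(yawy+k),0]); z=np.array([0,0,-1.]); Rt=np.c_[np.cross(y,z),y,z]
        rv=R.from_matrix(R0.T@Rt).as_rotvec()
        if best is None or np.linalg.norm(rv)<np.linalg.norm(best[0]): best=(rv,Rt)
    rv,Rt=best
    print('t',s['clock'],'pos',s['position'].round(4),'q7',s['joints'].round(2),'F',s['force'].round(1),'w',round(s['width'],3))
    print('ang',rv.round(4),'then d_cm',(Rt.T@(np.asarray(pos)-s['position'])*100).round(2))
E
python3 - <<'E'
from h import *
plan([.4623,.2435,.20],np.pi/2-.214)
E
```

```text
t 1.3 pos [0.265  0.5661 0.2267] q7 [-1.24  0.43  0.03  1.57 -0.01  1.13 -0.08] F [ 0.7  0.1 -0.6] w 1.003
ang [ 0.      0.     -0.2239] then d_cm [-26.13 -27.33   2.67]
```

Emit:
{"fn": "carry_out", "kwargs": {
  "claw": [9.18,9.18,9.18,9.18,9.18,9.18,9.18,9.18,9.18,9.18,9.18,9.18,9.18,9.18,9.18,9.18],
  "delta_pos": [
    [0,0,0],
    [0,0,0],
    [-1.2,-1.3,0],
    [-2.2,-2.3,0.2],
    [-2.2,-2.3,0.2],
    [-2.2,-2.3,0.2],
    [-2.2,-2.3,0.3],
    [-2.2,-2.3,0.3],
    [-2.2,-2.3,0.3],
    [-2.2,-2.3,0.3],
    [-2.2,-2.3,0.3],
    [-2.2,-2.3,0.2],
    [-2.2,-2.3,0.2],
    [-2.2,-2.3,0.1],
    [-1.1,-1.1,0],
    [0,0,0]
  ],
  "angular": [
    [0,0,-0.112],
    [0,0,-0.112],
    [0,0,0],
    [0,0,0],
    [0,0,0],
    [0,0,0],
    [0,0,0],
    [0,0,0],
    [0,0,0],
    [0,0,0],
    [0,0,0],
    [0,0,0],
    [0,0,0],
    [0,0,0],
    [0,0,0],
    [0,0,0]
  ],
  "force": 40
}}

```text
clock: 2.9
position: [0.4666, 0.2353, 0.2009]
ee_rot: [0.348, 3.121, -0.001]
force: [0.5, -0.4, 0.3]
width: 0.996
gripper_force: 0.0
```

```bash
python3 - <<'E'
from h import *
p=arm.get_image('wrist'); save(p,'w1.png'); print(p['T'].round(3))
f=p['frame'].astype(int); m=((f[...,0]>120)&(f[...,1]<60)&(f[...,2]<60)).astype(np.uint8)
n,l,st,c=cv2.connectedComponentsWithStats(m); i=1+np.argmax(st[1:,4]); ys,xs=np.nonzero(l==i)
r=cv2.minAreaRect(np.c_[xs,ys].astype(np.float32)); print(st[i],r)
b=cv2.boxPoints(r); W=np.array([at_z(p,k,.112) for k in b]); print(W.round(4), W.mean(0))
t=arm.get_image('top')
for g in arm.place_of('key_grip',p): print((np.array(g['centre'])*S).round(1),g['conf'], at_z(p,np.array(g['centre'])*S,.102).round(4))
plan([.4623,.2435,.083],np.pi/2-.214)
E
```

```text
[[ 0.22   0.932  0.289  0.388]
 [ 0.975 -0.21  -0.066  0.253]
 [-0.001  0.296 -0.955  0.359]
 [ 0.     0.     0.     1.   ]]
[318 177  15  69 166] ((325.01556396484375, 210.96617126464844), (68.36204528808594, 12.093284606933594), 88.09085083007812)
[[0.447  0.2387 0.112 ]
 [0.4487 0.2473 0.112 ]
 [0.5019 0.2376 0.112 ]
 [0.5002 0.2284 0.112 ]] [0.4744394  0.23796727 0.112     ]
[418.4 300.7] 0.69 [0.5728 0.2971 0.102 ]
[329.1 189.4] 0.58 [0.4608 0.2443 0.102 ]
t 3.05 pos [0.4646 0.2396 0.2008] q7 [-0.65  0.29  0.09  1.86 -0.03  0.99  0.81] F [-0.1  0.7 -0.1] w 1.002
ang [ 0.0005 -0.0003 -0.0007] then d_cm [ 0.3   0.33 11.78]
```

View pics/w1.png

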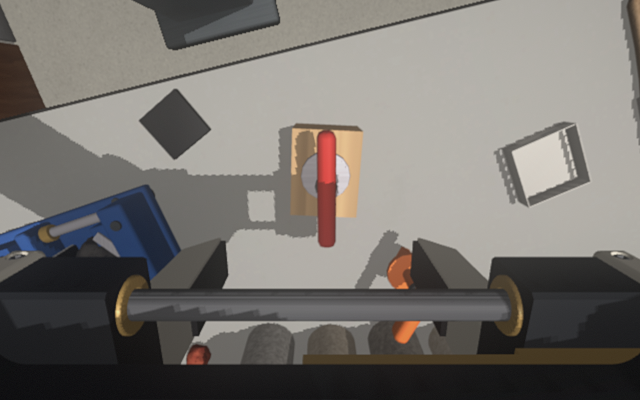

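The handle runs from (326,130) to (327,247), well lined up with the open fingers.

```bash
python3 - <<'E'
from h import *
p=arm.get_image('wrist')
f=p['frame'].astype(int); m=((f[...,0]>70)&(f[...,1]<50)&(f[...,2]<50)&(f[...,0]>2*f[...,1]+20)).astype(np.uint8)
m[:110]=0;m[255:]=0;m[:,:300]=0;m[:,350:]=0
ys,xs=np.nonzero(m); print(xs.min(),xs.max(),ys.min(),ys.max()); 
for y in range(135,245,18): print(y,xs[ys==y].min(),xs[ys==y].max())
r=cv2.minAreaRect(np.c_[xs,ys].astype(np.float32)); print(r)
b=cv2.boxPoints(r); W=np.array([at_z(p,k,.107) for k in b]); print(W.round(4).tolist(), W.mean(0))
plan(list(W.mean(0)[:2])+[.083],np.pi/2-.214)
E
```

```text
Traceback (most recent call last):
ValueError: zero-size array to reduction operation minimum which has no identity
```

```bash
python3 - <<'E'
from h import *
p=arm.get_image('wrist')
h=cv2.cvtColor(p['frame'],cv2.COLOR_RGB2HSV)
print(p['frame'][[150,185,200,220,235],326].tolist(), p['T'][:3,3])
m=((h[...,1]>150)&((h[...,0]<6)|(h[...,0]>170))&(h[...,2]>60)).astype(np.uint8)
m[:,:280]=0;m[:,370:]=0;m[270:]=0
ys,xs=np.nonzero(m); print(len(xs))
r=cv2.minAreaRect(np.c_[xs,ys].astype(np.float32)); print(r)
b=cv2.boxPoints(r); W=np.array([at_z(p,k,.107) for k in b]); print(W.round(4).tolist(), W.mean(0))
plan(list(W.mean(0)[:2])+[.083],np.pi/2-.214)
E
```

```text
[[207, 77, 71], [126, 59, 53], [124, 58, 52], [122, 57, 52], [122, 59, 54]] [0.38588498 0.25671592 0.35897341]
1146
((320.5, 185.0), (17.0, 94.0), 0.0)
[[0.4878, 0.2293, 0.107], [0.4171, 0.2451, 0.107], [0.4196, 0.257, 0.107], [0.4906, 0.2422, 0.107]] [0.45379165 0.24342451 0.107     ]
t 3.15 pos [0.4644 0.2402 0.2008] q7 [-0.65  0.29  0.09  1.86 -0.03  0.99  0.81] F [-0.1  0.1  0.3] w 1.001
ang [ 0.0004 -0.0003  0.0012] then d_cm [ 1.11  0.09 11.78]
```

Emit:
{"fn": "carry_out", "kwargs": {
  "claw": [9.18,9.18,9.18,9.18,9.18,9.18,9.18,9.18,2.5,2.0,1.2,1.0,1.0,1.0,1.0],
  "delta_pos": [
    [0.2,0.15,1],
    [0,0,2],
    [0,0,2.5],
    [0,0,2.5],
    [0,0,2],
    [0,0,1.2],
    [0,0,0.5],
    [0,0,0],
    [0,0,0],
    [0,0,0],
    [0,0,0],
    [0,0,0],
    [0,0,0],
    [0,0,0],
    [0,0,0]
  ],
  "angular": [
    [0,0,0],
    [0,0,0],
    [0,0,0],
    [0,0,0],
    [0,0,0],
    [0,0,0],
    [0,0,0],
    [0,0,0],
    [0,0,0],
    [0,0,0],
    [0,0,0],
    [0,0,0],
    [0,0,0],
    [0,0,0],
    [0,0,0]
  ],
  "force": 40
}}

```text
clock: 4.65
position: [0.4635, 0.241, 0.0838]
ee_rot: [0.335, 3.124, 0.0]
force: [0.0, -0.2, -0.2]
width: 0.44
gripper_force: 0.0
```

Emit:
{"fn": "carry_out", "kwargs": {
  "claw": [1,1,1,1,1,1,1,1],
  "delta_pos": [
    [0,0,0],
    [0,0,0],
    [0,0,0],
    [0,0,0],
    [0,0,0],
    [0,0,0],
    [0,0,0],
    [0,0,0]
  ],
  "angular": [
    [0,0,0],
    [0,0,0],
    [0,0,0],
    [0,0,0],
    [0,0,0],
    [0,0,0],
    [0,0,0],
    [0,0,0]
  ]
}}

```text
clock: 5.45
position: [0.4635, 0.241, 0.0837]
ee_rot: [0.335, 3.124, 0.0]
force: [-0.0, 0.5, -1.4]
width: 0.152
gripper_force: 40.0
```

Emit:
{"fn": "carry_out", "kwargs": {
  "claw": [1,1,1,1,1,1,1,1,1,1],
  "delta_pos": [
    [0,0,-0.3],
    [0,0,-1],
    [0,0,-2],
    [0,0,-2.5],
    [0,0,-2.5],
    [0,0,-2],
    [0,0,-1],
    [0,0,-0.7],
    [0,0,0],
    [0,0,0]
  ],
  "angular": [
    [0,0,0],
    [0,0,0],
    [0,0,0],
    [0,0,0],
    [0,0,0],
    [0,0,0],
    [0,0,0],
    [0,0,0],
    [0,0,0],
    [0,0,0]
  ]
}}

```text
clock: 6.45
position: [0.4631, 0.2408, 0.203]
ee_rot: [-0.335, -3.123, 0.001]
force: [-0.4, 0.9, -2.2]
width: 0.15
gripper_force: 40.0
```

```bash
python3 - <<'E'
from h import *
plan([.5140,-.099,.203],np.pi/2+.115)
E
```

```text
t 6.45 pos [0.4631 0.2408 0.203 ] q7 [-0.66  0.29  0.09  1.86 -0.03  0.99  0.81] F [-0.4  0.9 -2.2] w 0.15
ang [-0.0007 -0.001  -0.3289] then d_cm [ -1.16 -34.34   0.  ]
```

Emit:
{"fn": "carry_out", "kwargs": {
  "claw": [1,1,1,1,1,1,1,1,1,1,1,1,1,1,1,1],
  "delta_pos": [
    [0,0,0],
    [0,0,0],
    [0,0,0],
    [-0.2,-1.4,0],
    [-0.9,-3,0],
    [-0.9,-3.5,0],
    [-0.9,-3.5,0],
    [-0.9,-3.5,0],
    [-0.9,-3.5,0],
    [-0.9,-3.5,0],
    [-0.9,-3.5,0],
    [-0.9,-3.5,0],
    [-0.9,-3,0],
    [-0.9,-2,0],
    [0,0,0],
    [0,0,0]
  ],
  "angular": [
    [0,0,-0.109],
    [0,0,-0.11],
    [0,0,-0.11],
    [0,0,0],
    [0,0,0],
    [0,0,0],
    [0,0,0],
    [0,0,0],
    [0,0,0],
    [0,0,0],
    [0,0,0],
    [0,0,0],
    [0,0,0],
    [0,0,0],
    [0,0,0],
    [0,0,0]
  ]
}}

```text
clock: 8.05
position: [0.5931, -0.0864, 0.2029]
ee_rot: [0.174, -3.135, 0.0]
force: [0.3, -0.2, -1.7]
width: 0.151
gripper_force: 40.0
```

```bash
python3 - <<'E'
from h import *
for i in range(4): p=arm.get_image('wrist')
np.savez('w2.npz',**{k:p[k] for k in('frame','mtx','T')})
for g in arm.place_of('clamp_bush',p)[:2]:
    c=np.array(g['centre'])*S; print(c.round(1),g['conf'],at_z(p,c,.076).round(4))
x,y=map(int,proj(p,[.514,-.099,.076])); print(x,y,p['mtx'][0,0])
save(p,'w2.png',(max(0,x-70),max(0,y-60),x+70,y+60),5)
plan([.514,-.099,.203],np.pi/2+.115)
E
```

```text
[311.6  89.9] 0.59 [ 0.5142 -0.0991  0.076 ]
311 89 350.3760759061975
t 8.3 pos [ 0.5935 -0.0842  0.2037] q7 [-0.07  0.41  0.17  1.68 -0.08  1.06  1.81] F [-0.  -0.1 -1.3] w 0.149
ang [ 0.0005 -0.0002  0.001 ] then d_cm [ 8.07 -0.56  0.07]
```

View pics/w2.png

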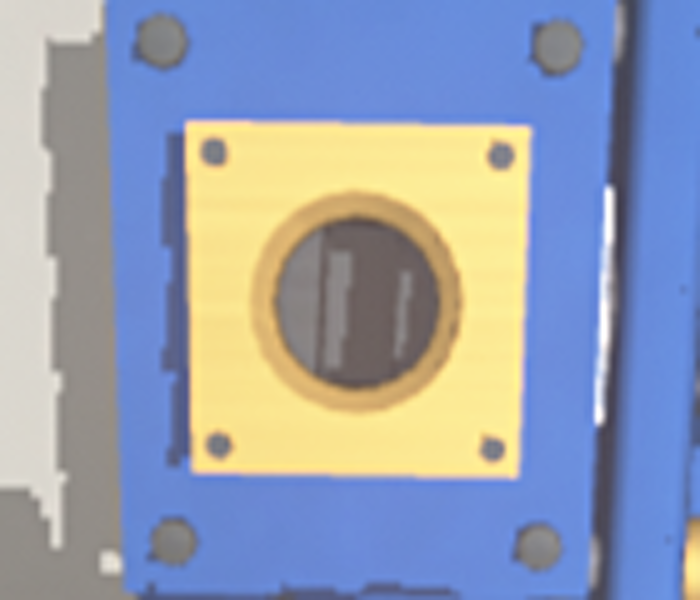

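The plate centre is at about crop (357,301). Inside the bore a dark band lies between x≈322 and 400, about 12 mm wide, and runs close to vertical in the picture. I'll rectify it to the slot's plane to get its angle.

```bash
python3 - <<'E'
from h import *
d=np.load('w2.npz'); p={k:d[k] for k in d}
def rect(z,half,n,yaw,c):
    g=np.linspace(-half,half,n); X,Y=np.meshgrid(g,-g)
    x=c[0]+X*np.cos(yaw)-Y*np.sin(yaw); y=c[1]+X*np.sin(yaw)+Y*np.cos(yaw)
    W=np.stack([x,y,np.full_like(x,z)],-1); T=np.linalg.inv(p['T']); q=(W@T[:3,:3].T+T[:3,3])@p['mtx'].T; q=q[...,:2]/q[...,2:]
    return cv2.remap(p['frame'],q[...,0].astype(np.float32),q[...,1].astype(np.float32),cv2.INTER_CUBIC)
# plate: yellow region at z=.076
h=cv2.cvtColor(p['frame'],cv2.COLOR_RGB2HSV); m=((h[...,0]>15)&(h[...,0]<32)&(h[...,1]>90)).astype(np.uint8)
m[:,:260]=0;m[:,360:]=0;m[150:]=0
ys,xs=np.nonzero(m); W=np.array([at_z(p,c,.076)[:2] for c in np.c_[xs,ys]]); r=cv2.minAreaRect((W*1000).astype(np.float32)); print(r)
a=rect(.076,.03,300,.115,(.5142,-.0991)); b=rect(.060,.016,300,.115,(.5142,-.0991))
bb=cv2.normalize(np.clip(b.astype(float),40,170),None,0,255,cv2.NORM_MINMAX).astype(np.uint8)
cv2.imwrite('pics/rect.png',np.hstack([a,bb])[...,::-1])
E
```

```text
((513.8529052734375, -99.13723754882812), (51.295780181884766, 51.63203811645508), 5.78956413269043)
```

View pics/rect.png

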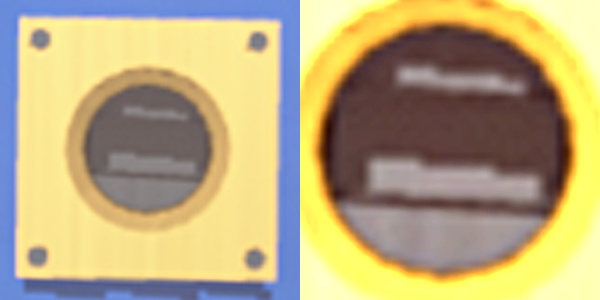

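```bash
python3 - <<'E'
from h import *
d=np.load('w2.npz'); s=arm.get_image('scene'); s0=arm.observe()['position']
c=proj(s,s0).astype(int); print(c)
x0=max(0,c[0]-50);y0=max(0,c[1]-40)
a=cv2.resize(d['frame'][90:290,220:420],(560,560),interpolation=cv2.INTER_CUBIC)[:, :400]
a=cv2.resize(d['frame'][90:290,250:390],(392,560),interpolation=cv2.INTER_CUBIC)
b=cv2.resize(s['frame'][y0:y0+140,x0:x0+100],(400,560),interpolation=cv2.INTER_CUBIC)
print(x0,y0); cv2.imwrite('pics/k.png',np.hstack([a,b])[...,::-1])
p={k:d[k] for k in d}; print('handle mid expect',proj(p,s0+[0,0,.019]),'tip',proj(p,s0-[0,0,.066]))
E
```

```text
[375 185]
325 145
handle mid expect [318.85740823 279.01922882] tip [318.7752717  214.39582734]
```

View pics/k.png

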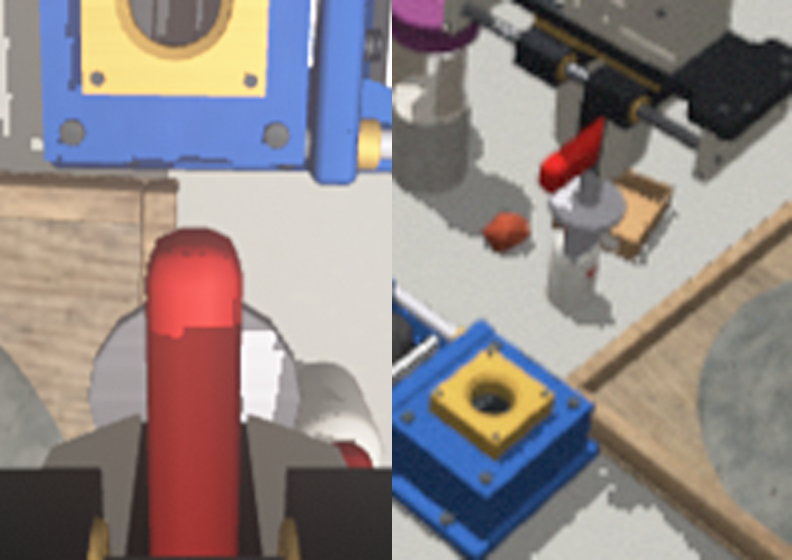

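```bash
python3 - <<'E'
from h import *
d=np.load('w2.npz'); p={k:d[k] for k in d}
s=arm.observe(); M=R.from_rotvec(s['ee_rot']).as_matrix()
P=lambda v: proj(p,s['position']+M@np.array(v)/1000).round(1)
for dx in(-4,0,4):
    print(dx,'end bottom',P([dx+45,0,-9]),'end top',P([dx+45,0,-29]),'disc top L/R',P([dx,-22,26]),P([dx,22,26]),'disc pt y=-16',P([dx+15.1,-16,26]),P([dx+15.1,16,26]), 'low rim near y16',P([dx+15.1,-16,33]))
E
```

```text
-4 end bottom [318.8 184.4] end top [318.8 197.8] disc top L/R [280.4 244.7] [357.2 244.7] disc pt y=-16 [290.2 220. ] [347.4 220. ] low rim near y16 [291.2 215.7]
0 end bottom [318.8 175.6] end top [318.8 187.8] disc top L/R [280.2 238.3] [357.5 238.2] disc pt y=-16 [290.  213.3] [347.6 213.2] low rim near y16 [291.  209.2]
4 end bottom [318.8 166.6] end top [318.8 177.6] disc top L/R [279.9 231.8] [357.7 231.7] disc pt y=-16 [289.9 206.4] [347.7 206.4] low rim near y16 [290.8 202.6]
```

```bash
python3 - <<'E'
from h import *
d=np.load('w2.npz'); p={k:d[k] for k in d}; f=p['frame']
print('col319',[(r,f[r,319].tolist()) for r in range(166,192,1)])
for c in (284,288,292,296,300,350,346,342): print(c,[(r,int(f[r,c].sum())) for r in range(194,232,2)])
w=arm.get_image('wrist'); s=arm.get_image('scene'); M=R.from_rotvec(arm.observe()['ee_rot']).as_matrix(); pos=arm.observe()['position']
for n in('key_grip','t_key'):
    for q in(w,s):
        for g in arm.place_of(n,q)[:3]:
            c=np.array(g['centre'])*S; X=at_z(q,c,pos[2]+(.019 if n=='key_grip' else -.066)); print(n,q is w,c.round(1),round(g['conf'],2),(M.T@(X-pos)*1000).round(1))
E
```

```text
col319 [(166, [219, 214, 206]), (167, [219, 214, 206]), (168, [220, 215, 207]), (169, [221, 217, 209]), (170, [206, 196, 190]), (171, [155, 132, 127]), (172, [109, 64, 63]), (173, [114, 61, 61]), (174, [122, 66, 65]), (175, [125, 67, 65]), (176, [128, 67, 66]), (177, [137, 68, 66]), (178, [150, 70, 68]), (179, [166, 72, 70]), (180, [182, 75, 73]), (181, [199, 77, 74]), (182, [216, 80, 78]), (183, [223, 82, 80]), (184, [225, 83, 80]), (185, [229, 84, 81]), (186, [233, 85, 82]), (187, [236, 87, 85]), (188, [239, 89, 85]), (189, [241, 91, 87]), (190, [244, 94, 90]), (191, [246, 95, 91])]
284 [(194, 485), (196, 479), (198, 494), (200, 492), (202, 510), (204, 529), (206, 492), (208, 517), (210, 532), (212, 486), (214, 511), (216, 406), (218, 435), (220, 468), (222, 474), (224, 479), (226, 481), (228, 479), (230, 488)]
288 [(194, 469), (196, 449), (198, 517), (200, 509), (202, 502), (204, 511), (206, 485), (208, 482), (210, 360), (212, 425), (214, 477), (216, 492), (218, 497), (220, 496), (222, 487), (224, 483), (226, 482), (228, 482), (230, 489)]
292 [(194, 484), (196, 455), (198, 499), (
[... 1012 characters left out ...]
), (214, 735), (216, 731), (218, 728), (220, 730), (222, 727), (224, 725), (226, 720), (228, 720), (230, 728)]
342 [(194, 639), (196, 639), (198, 644), (200, 624), (202, 314), (204, 428), (206, 489), (208, 680), (210, 737), (212, 736), (214, 728), (216, 727), (218, 730), (220, 731), (222, 725), (224, 724), (226, 720), (228, 718), (230, 727)]
key_grip True [320.6 274.7] 0.85 [  1.7   0.9 -19. ]
key_grip False [373.7 181.7] 0.69 [ 11.1  -1.8 -19. ]
key_grip False [275.9 143.7] 0.67 [ 71. 249. -19.]
key_grip False [367.8 218.8] 0.2 [105.  -61.7 -19. ]
t_key True [321.  211.9] 0.78 [ 1.4  1.7 66. ]
t_key False [279.1 168. ] 0.89 [ 62.3 254.4  66. ]
t_key False [371.6 207.2] 0.57 [ 4.3 -1.9 66. ]
```

```bash
python3 - <<'E'
from h import *
plan([.5159,-.0993,.155],np.pi/2+.062)
E
```

```text
t 8.65 pos [ 0.5939 -0.0851  0.2038] q7 [-0.07  0.41  0.17  1.68 -0.08  1.06  1.81] F [-0.4 -0.2 -1.9] w 0.148
ang [-0.      0.0002  0.0533] then d_cm [ 7.87 -0.94  4.88]
```

Emit:
{"fn": "carry_out", "kwargs": {
  "claw": [1,1,1,1,1,1,1,1,1,1,1,1,1],
  "delta_pos": [
    [0,0,0],
    [0.8,0,0],
    [1.6,-0.2,0],
    [1.9,-0.3,0],
    [1.7,-0.3,0],
    [1.2,-0.14,0],
    [0.67,0,0],
    [0,0,1],
    [0,0,1.5],
    [0,0,1.4],
    [0,0,0.9],
    [0,0,0],
    [0,0,0]
  ],
  "angular": [
    [0,0,0.053],
    [0,0,0],
    [0,0,0],
    [0,0,0],
    [0,0,0],
    [0,0,0],
    [0,0,0],
    [0,0,0],
    [0,0,0],
    [0,0,0],
    [0,0,0],
    [0,0,0],
    [0,0,0]
  ]
}}

```text
clock: 9.95
position: [0.5162, -0.0993, 0.1557]
ee_rot: [0.098, -3.14, 0.0]
force: [-0.6, -0.3, -1.6]
width: 0.15
gripper_force: 40.0
```

```bash
python3 - <<'E'
from h import *
plan([.5159,-.0993,.150],np.pi/2+.062)
q=[arm.get_image('wrist')]
P=[]
for i in range(5): arm.get_image('wrist'); P.append(arm.observe()['position'])
print(np.mean(P,0).round(4),np.std(P,0).round(4))
E
```

```text
t 9.95 pos [ 0.5162 -0.0993  0.1557] q7 [-0.05  0.35  0.18  1.92 -0.08  0.88  1.8 ] F [-0.6 -0.3 -1.6] w 0.15
ang [-0.     -0.0001  0.0004] then d_cm [0.03 0.01 0.57]
[ 0.5164 -0.0995  0.1562] [0.0001 0.     0.    ]
```

Emit:
{"fn": "carry_out", "kwargs": {
  "claw": [1,1,1,1,1,1],
  "delta_pos": [
    [0,0,0.5],
    [0,0,0.4],
    [0,0,0.3],
    [0,0,0.2],
    [0,0,0.1],
    [0,0,0]
  ],
  "angular": [
    [0,0,0],
    [0,0,0],
    [0,0,0],
    [0,0,0],
    [0,0,0],
    [0,0,0]
  ]
}}

```text
clock: 10.85
position: [0.5158, -0.0994, 0.1406]
ee_rot: [0.098, -3.14, -0.0]
force: [-0.2, -0.5, -0.7]
width: 0.147
gripper_force: 40.0
```

Emit:
{"fn": "carry_out", "kwargs": {
  "claw": [1,1,1],
  "delta_pos": [
    [0,0,0.1],
    [0,0,0.1],
    [0,0,0]
  ],
  "angular": [
    [0,0,0],
    [0,0,0],
    [0,0,0]
  ]
}}

```text
clock: 11.15
position: [0.5159, -0.0994, 0.1387]
ee_rot: [0.098, -3.14, -0.0]
force: [-0.0, 0.0, -1.2]
width: 0.153
gripper_force: 40.0
```

Tip is now inside the countersink with no contact. Continuing in small steps.

Emit:
{"fn": "carry_out", "kwargs": {
  "claw": [1,1,1],
  "delta_pos": [
    [0,0,0.1],
    [0,0,0.1],
    [0,0,0]
  ],
  "angular": [
    [0,0,0],
    [0,0,0],
    [0,0,0]
  ]
}}

```text
clock: 11.45
position: [0.5159, -0.0994, 0.1366]
ee_rot: [0.098, -3.14, -0.0]
force: [0.0, -0.2, -2.0]
width: 0.148
gripper_force: 40.0
```

Emit:
{"fn": "carry_out", "kwargs": {
  "claw": [1,1,1],
  "delta_pos": [
    [0,0,0.1],
    [0,0,0.1],
    [0,0,0]
  ],
  "angular": [
    [0,0,0],
    [0,0,0],
    [0,0,0]
  ]
}}

```text
clock: 11.75
position: [0.5159, -0.0994, 0.1346]
ee_rot: [0.098, -3.14, -0.0]
force: [0.8, 0.1, -1.9]
width: 0.146
gripper_force: 40.0
```

Emit:
{"fn": "carry_out", "kwargs": {
  "claw": [1,1,1,1],
  "delta_pos": [
    [0,0,0.1],
    [0,0,0.1],
    [0,0,0.1],
    [0,0,0]
  ],
  "angular": [
    [0,0,0],
    [0,0,0],
    [0,0,0],
    [0,0,0]
  ]
}}

```text
clock: 12.15
position: [0.5159, -0.0994, 0.1316]
ee_rot: [0.098, -3.14, -0.0]
force: [-0.0, -0.1, -2.0]
width: 0.15
gripper_force: 40.0
```

Emit:
{"fn": "carry_out", "kwargs": {
  "claw": [1,1,1,1],
  "delta_pos": [
    [0,0,0.1],
    [0,0,0.1],
    [0,0,0.1],
    [0,0,0]
  ],
  "angular": [
    [0,0,0],
    [0,0,0],
    [0,0,0],
    [0,0,0]
  ]
}}

```text
clock: 12.55
position: [0.5159, -0.0994, 0.1286]
ee_rot: [0.098, -3.14, -0.0]
force: [0.3, 0.2, -2.1]
width: 0.15
gripper_force: 40.0
```

Inside the bore, no contact yet; the slot face should come at about z 0.126.

Emit:
{"fn": "carry_out", "kwargs": {
  "claw": [1,1,1],
  "delta_pos": [
    [0,0,0.1],
    [0,0,0.1],
    [0,0,0]
  ],
  "angular": [
    [0,0,0],
    [0,0,0],
    [0,0,0]
  ]
}}

```text
clock: 12.85
position: [0.5159, -0.0994, 0.1266]
ee_rot: [0.098, -3.14, -0.0]
force: [-0.2, -0.4, -2.1]
width: 0.151
gripper_force: 40.0
```

Emit:
{"fn": "carry_out", "kwargs": {
  "claw": [1,1,1],
  "delta_pos": [
    [0,0,0.1],
    [0,0,0.1],
    [0,0,0]
  ],
  "angular": [
    [0,0,0],
    [0,0,0],
    [0,0,0]
  ]
}}

```text
clock: 13.15
position: [0.5159, -0.0994, 0.1246]
ee_rot: [0.098, -3.14, -0.0]
force: [0.3, 0.7, -2.5]
width: 0.15
gripper_force: 40.0
```

Emit:
{"fn": "carry_out", "kwargs": {
  "claw": [1,1,1],
  "delta_pos": [
    [0,0,0.1],
    [0,0,0.1],
    [0,0,0]
  ],
  "angular": [
    [0,0,0],
    [0,0,0],
    [0,0,0]
  ]
}}

```text
clock: 13.45
position: [0.5159, -0.0994, 0.1226]
ee_rot: [0.098, -3.14, -0.0]
force: [0.7, 1.0, -1.8]
width: 0.145
gripper_force: 40.0
```

Emit:
{"fn": "carry_out", "kwargs": {
  "claw": [1,1,1],
  "delta_pos": [
    [0,0,0.1],
    [0,0,0.1],
    [0,0,0]
  ],
  "angular": [
    [0,0,0],
    [0,0,0],
    [0,0,0]
  ]
}}

```text
clock: 13.75
position: [0.5158, -0.0994, 0.1206]
ee_rot: [0.098, -3.14, -0.0]
force: [1.7, 1.1, -2.1]
width: 0.152
gripper_force: 40.0
```

It's in the slot (past the face level) with almost no force. On to the shoulder.

Emit:
{"fn": "carry_out", "kwargs": {
  "claw": [1,1,1,1],
  "delta_pos": [
    [0,0,0.1],
    [0,0,0.1],
    [0,0,0.1],
    [0,0,0]
  ],
  "angular": [
    [0,0,0],
    [0,0,0],
    [0,0,0],
    [0,0,0]
  ]
}}

```text
clock: 14.15
position: [0.5159, -0.0994, 0.1176]
ee_rot: [0.098, -3.14, -0.0]
force: [0.3, 1.1, -1.9]
width: 0.146
gripper_force: 40.0
```

Emit:
{"fn": "carry_out", "kwargs": {
  "claw": [1,1,1,1],
  "delta_pos": [
    [0,0,0.1],
    [0,0,0.1],
    [0,0,0.1],
    [0,0,0]
  ],
  "angular": [
    [0,0,0],
    [0,0,0],
    [0,0,0],
    [0,0,0]
  ]
}}

```text
clock: 14.55
position: [0.5159, -0.0994, 0.1146]
ee_rot: [0.098, -3.14, -0.0]
force: [1.6, 1.3, -1.9]
width: 0.154
gripper_force: 40.0
```

Emit:
{"fn": "carry_out", "kwargs": {
  "claw": [1,1,1,1],
  "delta_pos": [
    [0,0,0.1],
    [0,0,0.1],
    [0,0,0.1],
    [0,0,0]
  ],
  "angular": [
    [0,0,0],
    [0,0,0],
    [0,0,0],
    [0,0,0]
  ]
}}

```text
clock: 14.95
position: [0.5159, -0.0994, 0.1116]
ee_rot: [0.098, -3.14, -0.0]
force: [0.1, 0.4, -2.3]
width: 0.152
gripper_force: 40.0
```

Emit:
{"fn": "carry_out", "kwargs": {
  "claw": [1,1,1],
  "delta_pos": [
    [0,0,0.1],
    [0,0,0.05],
    [0,0,0]
  ],
  "angular": [
    [0,0,0],
    [0,0,0],
    [0,0,0]
  ]
}}

```text
clock: 15.25
position: [0.5159, -0.0994, 0.1102]
ee_rot: [-0.098, 3.14, 0.0]
force: [0.5, 0.4, -2.7]
width: 0.154
gripper_force: 40.0
```

Emit:
{"fn": "carry_out", "kwargs": {
  "claw": [1,1,1],
  "delta_pos": [
    [0,0,0.05],
    [0,0,0.05],
    [0,0,0]
  ],
  "angular": [
    [0,0,0],
    [0,0,0],
    [0,0,0]
  ]
}}

```text
clock: 15.55
position: [0.516, -0.0994, 0.1097]
ee_rot: [-0.098, 3.14, 0.0]
force: [-0.3, 1.5, 4.6]
width: 0.153
gripper_force: 40.0
```

Shoulder contact felt: the key is home. I'll raise the grip and begin turning clockwise, keeping the key axis (2 mm off the TCP) fixed.

Emit:
{"fn": "carry_out", "kwargs": {
  "claw": [1,1,1,1,1,1,1],
  "delta_pos": [
    [0,0,0.02],
    [0,0,0],
    [0,-0.01,0],
    [0,-0.01,0],
    [0,-0.01,0],
    [0,-0.01,0],
    [0,0,0]
  ],
  "angular": [
    [0,0,0],
    [0,0,0],
    [0,0,0.05],
    [0,0,0.05],
    [0,0,0.05],
    [0,0,0.05],
    [0,0,0]
  ],
  "force": 60
}}

```text
clock: 16.25
position: [0.5167, -0.0995, 0.1097]
ee_rot: [0.218, 3.132, 0.001]
force: [0.9, 1.9, 5.8]
width: 0.146
gripper_force: 60.0
```

```bash
python3 -c "
from h import *
s=arm.observe();print(s['ft_torque'],s['force'],s['position'])"
```

```text
[ 0.53328524 -0.10852365  0.0737951 ] [0.87929344 1.87470172 5.7796261 ] [ 0.51668132 -0.09947141  0.10966417]
```

Emit:
{"fn": "carry_out", "kwargs": {
  "claw": [1,1,1,1,1,1,1,1,1],
  "delta_pos": [
    [0,-0.01,0],
    [0,-0.01,0],
    [0,-0.01,0],
    [0,-0.01,0],
    [0,-0.01,0],
    [0,-0.01,0],
    [0,-0.01,0],
    [0,-0.01,0],
    [0,0,0]
  ],
  "angular": [
    [0,0,0.05],
    [0,0,0.05],
    [0,0,0.05],
    [0,0,0.05],
    [0,0,0.05],
    [0,0,0.05],
    [0,0,0.05],
    [0,0,0.05],
    [0,0,0]
  ]
}}

```text
clock: 17.15
position: [0.5164, -0.1004, 0.1097]
ee_rot: [0.836, 3.027, 0.001]
force: [1.1, 1.7, 6.7]
width: 0.147
gripper_force: 60.0
```

Emit:
{"fn": "carry_out", "kwargs": {
  "claw": [1,1,1,1,1,1,1,1,1],
  "delta_pos": [
    [0,-0.01,0],
    [0,-0.01,0],
    [0,-0.01,0],
    [0,-0.01,0],
    [0,-0.01,0],
    [0,-0.01,0],
    [0,-0.01,0],
    [0,-0.01,0],
    [0,0,0]
  ],
  "angular": [
    [0,0,0.05],
    [0,0,0.05],
    [0,0,0.05],
    [0,0,0.05],
    [0,0,0.05],
    [0,0,0.05],
    [0,0,0.05],
    [0,0,0.05],
    [0,0,0]
  ]
}}

```text
clock: 18.05
position: [0.5157, -0.101, 0.1096]
ee_rot: [1.42, 2.801, 0.001]
force: [0.5, 1.4, 6.3]
width: 0.147
gripper_force: 60.1
```

```bash
python3 -c "
from h import *
s=arm.observe();print(s['ft_torque'],s['force'],s['position'],R.from_rotvec(s['ee_rot']).as_matrix().round(3))"
```

```text
[0.28089672 0.17052677 0.28716964] [0.46955856 1.36734056 6.25457571] [ 0.51572882 -0.10104627  0.10963957] [[-0.591  0.807  0.001]
 [ 0.807  0.591  0.   ]
 [-0.001  0.001 -1.   ]]
```

Torque is about 0.29 N m, so the dog has taken up. Forces are small; I'll turn the remaining 0.6 rad.

Emit:
{"fn": "carry_out", "kwargs": {
  "claw": [1,1,1,1,1,1,1,1,1],
  "delta_pos": [
    [0,-0.01,0],
    [0,-0.01,0],
    [0,-0.01,0],
    [0,-0.01,0],
    [0,-0.01,0],
    [0,-0.01,0],
    [0,-0.01,0],
    [0,-0.01,0],
    [0,0,0]
  ],
  "angular": [
    [0,0,0.05],
    [0,0,0.05],
    [0,0,0.05],
    [0,0,0.05],
    [0,0,0.05],
    [0,0,0.05],
    [0,0,0.05],
    [0,0,0.05],
    [0,0,0]
  ]
}}

```text
clock: 18.95
position: [0.5149, -0.1014, 0.1096]
ee_rot: [1.948, 2.464, 0.001]
force: [-1.1, 0.5, 6.8]
width: 0.146
gripper_force: 60.1
```

```bash
python3 -c "
from h import *
s=arm.observe();print(s['ft_torque'],s['force'],s['position'],R.from_rotvec(s['ee_rot']).as_matrix().round(3))"
```

```text
[0.22412576 0.29688117 0.45016661] [-1.05010533  0.45367866  6.76100286] [ 0.51485193 -0.10141398  0.10963577] [[-0.23   0.973  0.001]
 [ 0.973  0.23   0.   ]
 [-0.     0.001 -1.   ]]
```

Emit:
{"fn": "carry_out", "kwargs": {
  "claw": [1,1,1,1,1],
  "delta_pos": [
    [0,-0.01,0],
    [0,-0.01,0],
    [0,-0.01,0],
    [0,-0.01,0],
    [0,0,0]
  ],
  "angular": [
    [0,0,0.05],
    [0,0,0.05],
    [0,0,0.05],
    [0,0,0.05],
    [0,0,0]
  ]
}}

```text
clock: 19.45
position: [0.5143, -0.1015, 0.1096]
ee_rot: [2.185, 2.257, 0.001]
force: [-1.5, 0.9, 7.7]
width: 0.145
gripper_force: 60.2
```

```bash
python3 -c "
from h import *
s=arm.observe();print(s['ft_torque'],s['force'],s['position'],R.from_rotvec(s['ee_rot']).as_matrix().round(3))
p=arm.get_image('wrist');save(p,'w3.png')"
```

```text
[0.17860972 0.3736696  0.45888456] [-1.49832602  0.93402442  7.728733  ] [ 0.51431747 -0.1015088   0.10961693] [[-0.033  0.999  0.001]
 [ 0.999  0.033  0.   ]
 [ 0.     0.001 -1.   ]]
```

View pics/w3.png

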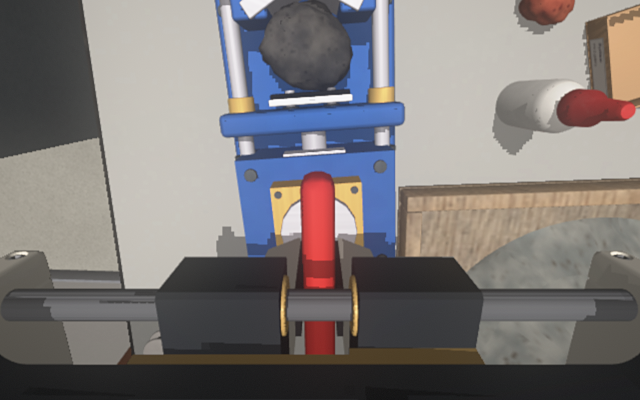

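The pad (310,98) is against the rock, the key's shoulder is on the plate, and the torque of about 0.46 N m fits a loaded pad. I'll release and retreat upwards.

Emit:
{"fn": "carry_out", "kwargs": {
  "claw": [2.5,4,6,8,8,8,8,8,8,8,8,8,8,8,8,8],
  "delta_pos": [
    [0,0,0],
    [0,0,0],
    [0,0,0],
    [0,0,0],
    [0,0,0],
    [0,0,0],
    [0,0,0],
    [0,0,0],
    [0,0,0],
    [0,0,-0.5],
    [0,0,-1.5],
    [0,0,-2.5],
    [0,0,-2.5],
    [0,0,-2],
    [0,0,-1],
    [0,0,0]
  ],
  "angular": [
    [0,0,0],
    [0,0,0],
    [0,0,0],
    [0,0,0],
    [0,0,0],
    [0,0,0],
    [0,0,0],
    [0,0,0],
    [0,0,0],
    [0,0,0],
    [0,0,0],
    [0,0,0],
    [0,0,0],
    [0,0,0],
    [0,0,0],
    [0,0,0]
  ]
}}

```text
clock: 21.1
position: [0.5148, -0.1017, 0.2102]
ee_rot: [2.183, 2.257, 0.003]
force: [-0.4, 0.7, -0.3]
width: 0.873
gripper_force: 0.0
```

```bash
python3 -c "
from h import *
s=arm.observe();print(s['clock'],s['width'],s['force'],s['position'])
p=arm.get_image('wrist');q=arm.get_image('scene');cv2.imwrite('pics/end.png',np.hstack([cv2.resize(p['frame'][:360,180:460],(400,514)),cv2.resize(q['frame'][190:290,275:385],(400,514),interpolation=cv2.INTER_CUBIC)])[...,::-1])"
```

```text
21.1 0.8725894205474858 [-0.35131852  0.67166882 -0.25899346] [ 0.51476723 -0.10171916  0.21021776]
```

View pics/end.png

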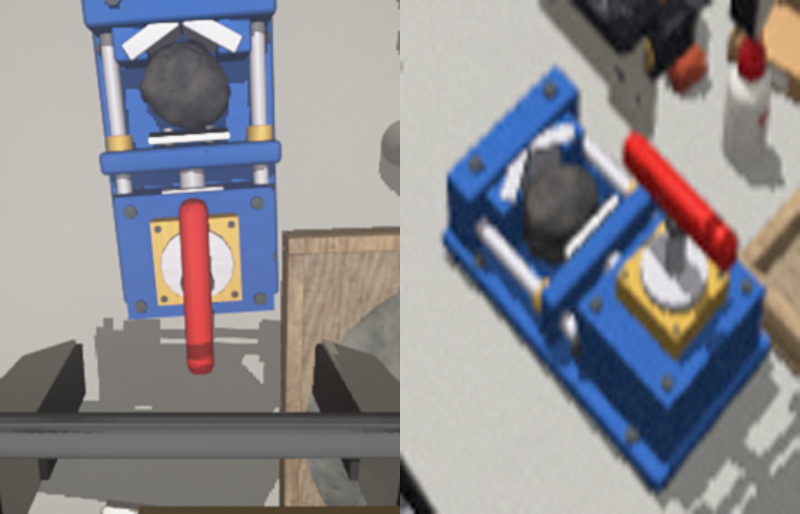

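The key stands upright with its shoulder on the brass plate, the pad is on the rock, and the gripper is clear.

```bash
python3 -c "
from h import *
print(arm.sign_off())"
```

```text
the job is handed in; nothing more can be done
None
```

I handed the job in at about 21 s: the red T-key stands fully home in the drive, turned about 1.64 rad clockwise, with the pad pressing the rock at an estimated 10 N or more (worked out from the turn and torque, not measured), and the gripper is clear; the hand-in gave no verdict.

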